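# Set up the radio operating position

### The job

Set up the radio station on the desk mat: stand the larger aluminium box (the tuner) square and centred on top of the transceiver, the smaller aluminium box (the interface) square and centred on top of the tuner, and the Morse key midway between the transceiver and the loudspeaker, square with the mat and with its paddles towards the robot. Stand the little desk microphone to the right of the key (as seen from the robot), level with it and with a gap of about 3 cm between the key's base and the microphone's foot. Set each thing down without dropping it, leave it upright and released, and do not disturb the mug or the roll of tape.

Things in the scene. Friction and masses are not known exactly. Their poses are not given: they have to be found in the camera images.
- tuner: Loose: the larger of two plain aluminium boxes, 62 (x) x 100 (y) x 40 high, about 0.35 kg. Black front panel with two big flat dials on its -x long side. Origin: centre of the underside; z up. Starts with its front roughly towards the robot (within 0.4 rad), on the bare desk at z = 0.
- interface: Loose: the smaller aluminium box, 46 (x) x 64 (y) x 26 high, about 0.15 kg. Black front panel with two small dials on its -x long side. Origin: centre of the underside; z up. Starts on the bare desk, front roughly towards the robot.
- key: Loose: twin-paddle Morse key, about 0.5 kg: steel base block 76 (x) x 60 (y) x 20 high, a brass block 34 x 30 on it (centred 12 mm to +x of the origin) reaching 38 above the underside, and two black finger paddles at the -x end reaching 41 above the underside and 12 beyond the base. Origin: centre of the base's underside; x points away from the paddles, z up. Starts on the bare desk with the paddles roughly towards the robot.
- mic: Loose: little desk microphone, 102 tall, about 0.22 kg: black round foot 56 in diameter and 14 high, thin 10 mm stem, upright cylindrical head 26 in diameter from 62 to 102 above the underside (a place to grip). Origin: centre of the underside; z up. Any yaw. Starts on the bare desk.
- transceiver: Fixed: grey radio, 130 (x) x 160 (y) x 50 high with a flat top, black front panel with an orange display and a tuning knob on its -x side. Origin: centre of the underside, which stands on the desk mat; x and y as the desk mat's. It stands at the left or right end of the mat, the loudspeaker at the other.
- speaker: Fixed: black loudspeaker box, 130 (x) x 160 (y) x 60 high, with grille slots across its top and front. Origin: centre of the underside, on the desk mat; 480 from the transceiver's centre along the mat, so that there is a clear space of 320 between the two.
- deskmat: Fixed: thin black mat, 210 (x) x 680 (y) x 3 thick, under transceiver and loudspeaker. Origin: centre of its underside, which is also midway between transceiver and loudspeaker; y runs along its length to the robot's left, x away from the robot.
- tape: Bystander, loose: white ring-shaped roll of tape lying flat, 68 in diameter, 22 high, hole 40 in diameter; among the things on the bare desk. Origin: centre of the underside. Not to be disturbed.
- mug: Bystander, loose: white mug, 80 in diameter, 90 high, to the left of the mat. Origin: centre of the underside. Not to be disturbed.
Not all that is in view belongs to the job. What is shaped like the interface but turquoise is not meant.

How it is judged:
By the outcome, as a careful person would: the job done as asked, in the order asked, and still so for the second after the job is handed in, with the robot touching nothing.
It also fails if it takes over 112 s, if anything falls off the work surface, if the arm or the gripper's body presses on something with over 40 N, if the wrist force passes 120 N, or if a joint passes its speed limit or range.

### The arm

A 7-joint arm with a two-finger parallel gripper is mounted at the origin on the work surface. World frame = base frame: x ahead of the robot, y to its left, z up, the work surface at z = 0. Lengths are in m, angles in rad, forces in N, time in s.
With the tool pointing down it reaches from about 0.425 to 0.925 m from the base axis. Payload 6.8 kg.
Tool frame: the origin (TCP) lies at the very end of the fingers, on their centre line; the grasp point (between the pads) lies 19 mm behind it; z points along the fingers, y is the line along which they close (so a half turn about z gives the same grasp; the last joint's range is limited). The gripper opens to 88 mm and grips with 3 to 60 N. Pads are 20 mm wide; open, the fingers measure 115 mm over their backs; the gripper's body (75 mm by 178 mm) begins 61 mm behind the grasp point.
Start: joints at [1.091, 0.477, 0.022, 1.555, -0.011, 1.109, -0.083], TCP at [0.245, -0.629, 0.223] pointing down, gripper open.
Joint ranges: [-2.96, 2.96], [-0.34, 2.1], [-1.41, 1.46], [0.24, 2.44], [-1.37, 4.51], [0.17, 1.92], [-2.96, 2.96]. Speed limits (rad/s): [2.39, 2.39, 3.14, 3.14, 3.14, 3.14, 3.14].

### API

Orientations are given as a unit quaternion [x, y, z, w].
In Python, from rig import manip, effector, solve_ik, viewer, telemetry gives the robot as it stands. Calls block until the motion is done:
- manip.reach(position, orientation): joint-space move of the TCP to a pose.
- manip.servo_line(position, orientation=None, max_speed=0.15, force_limit=None): straight line of the TCP; orientation=None keeps the orientation; max_speed is the mean speed in m/s. With force_limit (N) it stops when the force on the tool has changed by that much, and returns True; else False.
- manip.goto_joints(angles): joint-space move.
- effector.let_go() and effector.grab(newtons=None): open the fingers fully, or close them until they stop; newtons is the grip in N (None keeps the last).
- manip.sleep(seconds).
- solve_ik(position, orientation): joint angles nearest the present ones, or None.
- viewer.read_camera(name): name is "scene" or "top" or "wrist"; returns the picture (384x512x3 uint8, blue, green, red); there is no depth.
- viewer.camera_info(name): a dict with "mtx" (3x3 intrinsics, pixels), "extrinsics" (4x4, takes a point from world to camera coordinates). Camera axes: x right, y up, looking along -z (the intrinsics and any distortion apply to the point x, -y, -z); pixel columns grow to the right and rows downward; lengths in m; the calibration is good to about 2 mm. A picture is of the moment at which its call begins: read the wrist's pose just before it. camera_info takes no time and is no camera call; for the wrist camera it gives the pose at the moment of the call.
A pose or a line that the arm cannot do raises manip.IKError and nothing moves.
- manip.hand_in(): hands the job in; it is judged then, once.
Readings, each from a call of its own:
- telemetry.read_t(): time.
- telemetry.read_qpos(): joint angles.
- telemetry.read_joint_vel(): joint speeds.
- telemetry.read_effort(): joint torques, N m.
- telemetry.read_eef_pos(): TCP position.
- telemetry.read_tool_rot(): TCP orientation.
- telemetry.read_wrist_force(): force on the tool from outside, world axes, zero at the start.
- telemetry.read_moment(): the same for the moment, N m.
- telemetry.read_opening(): finger opening in m.
- telemetry.read_grasp_force(): force on a finger pad.
Only numpy, scipy, OpenCV 4.12 (cv2) and the standard library are available. Lean on these libraries where they do the work, as an engineer would, in place of code of your own. Each camera call takes 0.05 s, during which the arm holds its last target. There are 200 camera calls.

## Working session

There is one attempt and no reset: what is moved stays moved. The work goes in short steps, each a Python script; the robot and the scene stay as the last script left them, time stands still between calls to the robot, and variables do not carry over. Pictures are saved under pics/ and viewed, at most 14 in all, crops included, and the job is handed in when it is done.

```bash
mkdir -p pics; ls; python3 - <<'E'
from rig import viewer, telemetry
import cv2,numpy as np
print(telemetry.read_t())
for n in ("scene","top"):
    im=viewer.read_camera(n); cv2.imwrite(f"pics/{n}0.png",im)
    i=viewer.camera_info(n); print(n,i)
a=cv2.imread("pics/top0.png"); cv2.imwrite("pics/top0x.png",cv2.resize(a,(800,600),interpolation=cv2.INTER_CUBIC))
E
```

```text
pics
0.0
scene {'mtx': array([[444.9954372 ,   0.        , 256.61336153],
       [  0.        , 444.9954372 , 194.01868175],
       [  0.        ,   0.        ,   1.        ]]), 'extrinsics': array([[ 0.71052211,  0.70350453, -0.01548259, -0.39406635],
       [-0.45531412,  0.47640904,  0.75214591,  0.13962333],
       [ 0.5365141 , -0.52736685,  0.65881471, -1.63844729],
       [ 0.        ,  0.        ,  0.        ,  1.        ]])}
top {'mtx': array([[465.76009173,   0.        , 262.47160821],
       [  0.        , 465.76009173, 174.81350023],
       [  0.        ,   0.        ,   1.        ]]), 'extrinsics': array([[ 0.01099204, -0.99993491, -0.0030593 ,  0.10815554],
       [ 0.99037867,  0.01046482,  0.13798758, -0.44907419],
       [-0.13794658, -0.00454663,  0.99042923, -1.29104777],
       [ 0.        ,  0.        ,  0.        ,  1.        ]])}
```

View pics/top0x.png

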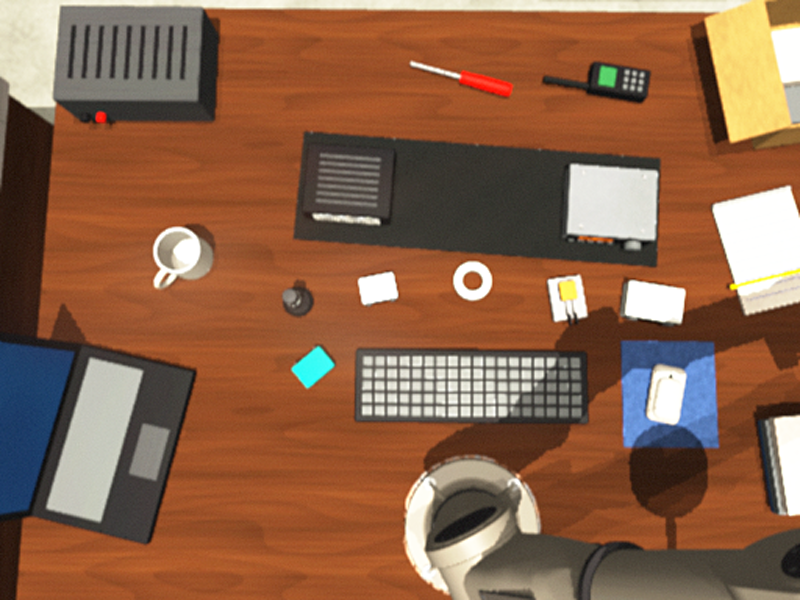

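View pics/scene0.png

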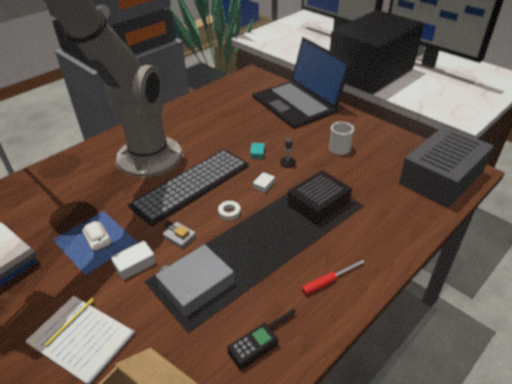

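The top view (800x600) shows the tuner at (654,302), key (568,300), tape (473,281), interface (378,288), mic (297,300), the turquoise decoy (313,367), the transceiver on the right at (612,203) and the speaker on the left at (348,182). The scene view agrees. Next I'll get rough positions and take wrist close-ups.

```bash
cat > h.py <<'E'
from rig import manip, effector, solve_ik, viewer, telemetry
import cv2,numpy as np
from scipy.spatial.transform import Rotation as R
def cast(info,px,z):
    K,T=info["mtx"],info["extrinsics"]; px=np.atleast_2d(px).astype(float)
    d=np.c_[(px[:,0]-K[0,2])/K[0,0],-(px[:,1]-K[1,2])/K[1,1],-np.ones(len(px))]@T[:3,:3]
    c=-T[:3,:3].T@T[:3,3]; s=(np.broadcast_to(z,len(px))-c[2])/d[:,2]
    return c+d*s[:,None]
def proj(info,P):
    K,T=info["mtx"],info["extrinsics"]; p=np.atleast_2d(P)@T[:3,:3].T+T[:3,3]
    return np.c_[K[0,2]-K[0,0]*p[:,0]/p[:,2],K[1,2]+K[1,1]*p[:,1]/p[:,2]]
def q(yaw): # tool down; tool y (closing line) along world direction yaw+90deg
    return (R.from_euler('z',yaw)*R.from_euler('x',np.pi)).as_quat()
E
python3 - <<'E'
from h import *
i=viewer.camera_info("top")
for n,p,z in [("tuner",(654,302),.04),("key",(568,300),.02),("tape",(473,281),.022),("intf",(378,288),.026),("micfoot",(299,301),.014),("trx",(612,203),.053),("spk",(348,182),.063),("matTL",(304,132),.003),("matTR",(660,158),.003),("matBR",(656,265),.003),("matBL",(295,239),.003)]:
    print(n,cast(i,np.array(p)*.64,z).round(3))
w=viewer.camera_info("wrist"); print(w); T=w["extrinsics"]; 
c=-T[:3,:3].T@T[:3,3]; Rt=R.from_quat(telemetry.read_tool_rot()).as_matrix()
print("cam in tool",Rt.T@(c-telemetry.read_eef_pos()), "look in tool",Rt.T@T[:3,:3].T@[0,0,-1.])
print(Rt, telemetry.read_wrist_force())
for yaw in (-1.57,0,1.57,3.14):
  for P in [(.62,.25,.3),(.62,-.3,.3),(.75,.2,.3),(.75,-.25,.3)]:
    s=solve_ik(P,q(yaw)); print(yaw,P,None if s is None else s.round(2))
E
```

```text
tuner [[ 0.399 -0.325  0.04 ]]
key [[ 0.403 -0.175  0.02 ]]
tape [[ 0.436 -0.002  0.022]]
intf [[0.421 0.171 0.026]]
micfoot [[0.397 0.316 0.014]]
trx [[ 0.577 -0.251  0.053]]
spk [[0.608 0.227 0.063]]
matTL [[0.722 0.319 0.003]]
matTR [[ 0.677 -0.358  0.003]]
matBR [[ 0.472 -0.343  0.003]]
matBL [[0.514 0.329 0.003]]
{'mtx': array([[314.41204705,   0.        , 255.28554092],
       [  0.        , 314.41204705, 187.25143135],
       [  0.        ,   0.        ,   1.        ]]), 'extrinsics': array([[ 0.36378996, -0.93147963, -0.00160088, -0.67341504],
       [ 0.89399971,  0.34963375, -0.28021555,  0.0349937 ],
       [ 0.2615748 ,  0.10050842,  0.95993577, -0.38967399],
       [ 0.        ,  0.        ,  0.        ,  1.        ]])}
cam in tool [ 0.07595733 -0.00074005 -0.16100485] look in tool [-2.80114439e-01  1.74948983e-04  9.59966599e-01]
[[ 9.31674727e-01  3.63292892e-01 -6.90454393e-04]
 [ 3.63293533e-01 -9.31673562e-01  1.47749146e-03]
 [-1.06515960e-04 -1.62737907e-03 -9.99998670e-01]] [-0.34081397  0.09582884  0.92502194]
-1.57 (0.62, 0.25, 0.3) [ 0.24  0.68 -1.19  1.42  0.
[... 311 characters left out ...]
 0.45 -0.05  1.42  0.02  1.27 -1.23]
0 (0.75, 0.2, 0.3) [-0.03  0.67 -0.57  1.13  0.35  1.43 -2.12]
0 (0.75, -0.25, 0.3) [ 0.28  0.64 -0.07  1.11  0.04  1.39 -1.35]
1.57 (0.62, 0.25, 0.3) [ 0.16  0.59 -0.99  1.43  0.49  1.38 -0.85]
1.57 (0.62, -0.3, 0.3) [ 0.59  0.47 -0.34  1.4   0.16  1.29  0.24]
1.57 (0.75, 0.2, 0.3) [ 0.03  0.7  -0.71  1.13  0.44  1.46 -0.6 ]
1.57 (0.75, -0.25, 0.3) [ 0.41  0.66 -0.32  1.1   0.2   1.41  0.12]
3.14 (0.62, 0.25, 0.3) [ 0.18  0.61 -1.04  1.43  0.53  1.4   0.7 ]
3.14 (0.62, -0.3, 0.3) [ 0.78  0.52 -0.64  1.39  0.31  1.33  1.7 ]
3.14 (0.75, 0.2, 0.3) [ 0.11  0.75 -0.89  1.12  0.56  1.5   0.9 ]
3.14 (0.75, -0.25, 0.3) [ 0.57  0.71 -0.63  1.08  0.4   1.46  1.58]
```

```bash
python3 - <<'E'
from h import *
import pickle
D=[]
for k,P in enumerate([(.52,-.27,.25),(.52,-.02,.25),(.55,.23,.25)]):
    manip.reach(P,q(0)); manip.sleep(.3)
    i=viewer.camera_info("wrist"); im=viewer.read_camera("wrist"); D.append((i,im))
    cv2.imwrite(f"pics/w{k}.png",im)
pickle.dump(D,open("w.pkl","wb")); print(telemetry.read_t())
cv2.imwrite("pics/m.png",np.vstack([np.hstack([cv2.resize(d[1],(400,300),interpolation=cv2.INTER_AREA) for d in D[:2]]),np.hstack([cv2.resize(D[2][1],(400,300),interpolation=cv2.INTER_AREA),np.zeros((300,400,3),np.uint8)])]))
E
```

```text
4.7833
```

View pics/m.png

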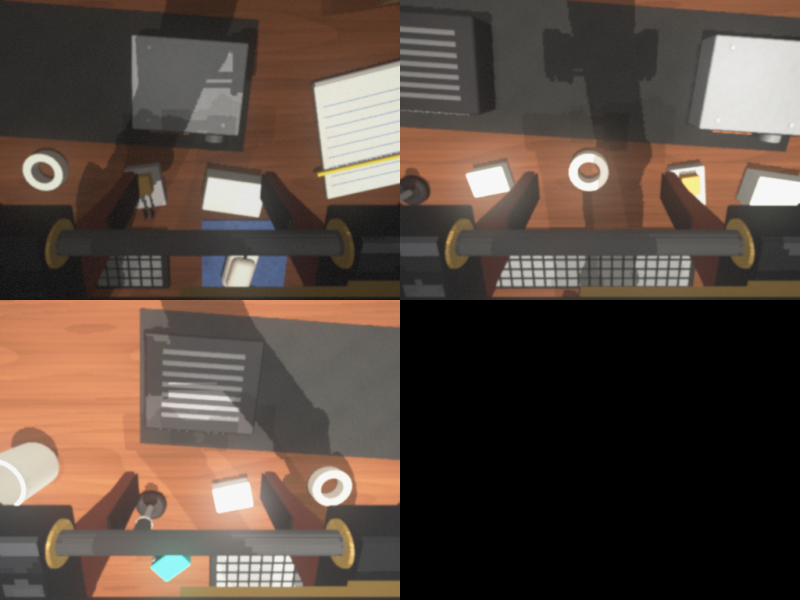

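Left of each composite is the left of the scene. Both boxes and the mat edges are visible, but the near objects are partly hidden by the fingers. I'll look at those from yaw π, and fit the mat edges from the frames I have.

```bash
python3 - <<'E'
from h import *
import pickle
D=pickle.load(open("w.pkl","rb"))
# mat: fit edges
cen=np.array([.596,-.013]); yaw=-.064
pts=[]
for i,im in D:
    hsv=cv2.cvtColor(cv2.GaussianBlur(im,(3,3),0),cv2.COLOR_BGR2HSV)
    m=(hsv[...,1]<90).astype(np.uint8)*255; m[240:]=0
    c,_=cv2.findContours(m,cv2.RETR_LIST,cv2.CHAIN_APPROX_NONE)
    p=np.vstack([x[:,0] for x in c if len(x)>150])
    p=p[(p[:,0]>2)&(p[:,0]<509)&(p[:,1]>2)&(p[:,1]<236)]
    pts.append(cast(i,p,.003)[:,:2])
from scipy.optimize import least_squares
for it in range(6):
    c,s=np.cos(yaw),np.sin(yaw); Rm=np.array([[c,-s],[s,c]])
    tol=[.02,.012,.008,.006,.006,.006][it]; sets=[]
    for k,P in enumerate(pts):
        L=(P-cen)@Rm
        for ax,h in ((0,.105),(1,.34)):
            for sg in (1,-1):
                sel=(abs(L[:,ax]-sg*h)<tol)&(abs(L[:,1-ax])<(.34 if ax==0 else .105)-.01)
                if sel.sum()>15: sets.append((k,ax,sg,h,P[sel],(L[sel][:,ax]-sg*h)))
    def f(v):
        c,s=np.cos(v[2]),np.sin(v[2]); Rv=np.array([[c,-s],[s,c]])
        return np.concatenate([((P-v[:2])@Rv)[:,ax]-sg*h for k,ax,sg,h,P,_ in sets])
    r=least_squares(f,[*cen,yaw],loss='soft_l1',f_scale=.001); cen,yaw=r.x[:2],r.x[2]
print("mat",cen,yaw)
for k,ax,sg,h,P,_ in sets:
    c,s=np.cos(yaw),np.sin(yaw); L=(P-cen)@np.array([[c,-s],[s,c]]); print(k,ax,sg,len(P),((L[:,ax]-sg*h).mean()*1e3).round(2),((L[:,ax]-sg*h).std()*1e3).round(2))
np.save("mat.npy",[*cen,yaw])
D=[]
for k,P in enumerate([(.50,.24,.25),(.50,-.25,.25)]):
    manip.reach(P,q(np.pi)); manip.sleep(.3)
    i=viewer.camera_info("wrist"); im=viewer.read_camera("wrist"); D.append((i,im))
    cv2.imwrite(f"pics/v{k}.png",im)
pickle.dump(D,open("v.pkl","wb")); print(telemetry.read_t(),telemetry.read_qpos().round(2))
cv2.imwrite("pics/m2.png",np.vstack([cv2.resize(d[1][:240],(640,300),interpolation=cv2.INTER_CUBIC) for d in D]))
E
```

```text
mat [ 0.59446241 -0.01406295] -0.07169266852758667
0 0 1 307 -1.55 0.62
0 0 -1 302 1.59 0.61
0 1 -1 153 1.74 0.6
1 0 1 269 -1.51 0.4
1 0 -1 488 1.1 1.49
1 1 -1 19 1.64 2.44
2 0 1 321 -2.35 0.46
2 0 -1 323 1.16 0.6
2 1 1 158 -1.8 0.19
9.6167 [ 1.24  0.52 -1.2   1.75  0.51  1.23  1.48]
```

View pics/m2.png

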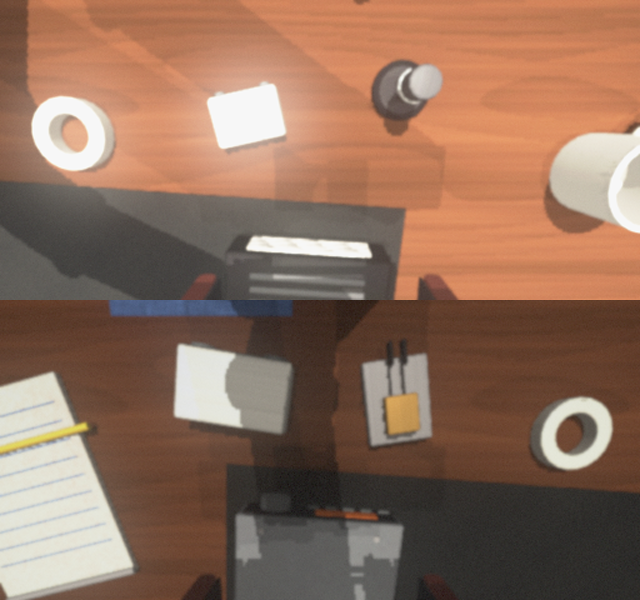

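The upper half (v0) shows the tape at (72,133), the interface at (247,116), the mic foot at (400,90) and its head at (426,82). The lower half (v1) shows the tuner at (233,389), the key at (397,400) with its paddles up towards the robot, and the tape. Now I'll measure them.

```bash
python3 - <<'E'
from h import *
import pickle
D=pickle.load(open("v.pkl","rb"))
vis=[]
def rect(k,seed,z,maskf,name):
    i,im=D[k]; hsv=cv2.cvtColor(im,cv2.COLOR_BGR2HSV).astype(int)
    m=maskf(hsv).astype(np.uint8); m=cv2.morphologyEx(m,cv2.MORPH_OPEN,np.ones((5,5),np.uint8))
    n,l,st,_=cv2.connectedComponentsWithStats(m); s=np.array(seed)*.8; lab=l[int(s[1]),int(s[0])]
    c=max(cv2.findContours((l==lab).astype(np.uint8),cv2.RETR_EXTERNAL,cv2.CHAIN_APPROX_NONE)[0],key=len)
    p=cast(i,c[:,0],z)[:,:2]
    r=cv2.minAreaRect((p*1000).astype(np.float32)); cv2.drawContours(im,[c],-1,(0,0,255),1)
    mom=(cv2.moments((p*1000).astype(np.float32).reshape(-1,1,2))); 
    print(name,"lab",lab,"rect",np.round(r[0],1),np.round(r[1],1),round(r[2],1),"centroid",round(mom['m10']/mom['m00'],1),round(mom['m01']/mom['m00'],1))
rect(1,(233,389),.04,lambda h:(h[...,1]<90)&(h[...,2]>80),"tuner")
rect(1,(374,400),.02,lambda h:((h[...,1]<90)|((h[...,0]>15)&(h[...,1]>120)&(h[...,2]>120)))&(h[...,2]>80),"key")
rect(1,(410,412),.038,lambda h:(h[...,0]>14)&(h[...,0]<35)&(h[...,1]>110)&(h[...,2]>100),"brass")
rect(0,(247,116),.026,lambda h:(h[...,1]<60)&(h[...,2]>150),"intf")
rect(0,(385,95),.014,lambda h:(h[...,2]<100)&(h[...,1]<120),"micfoot")
rect(0,(430,82),.102,lambda h:(h[...,1]<90)&(h[...,2]>110),"michead")
i,im=D[0]; 
for px,z in (((72,133),.022),): print("tape",cast(i,np.array(px)*.8,z)) 
for d,n in ((D[0][1][40:170,100:400],'a'),(D[1][1][10:140,100:400],'b')): vis.append(cv2.resize(d,(690,299),interpolation=cv2.INTER_NEAREST))
cv2.imwrite("pics/d.png",np.vstack(vis))
E
```

```text
tuner lab 0 rect [ 581.8 -248.5] [510.9 768.2] 0.1 centroid 603.1 -231.5
key lab 0 rect [ 590.4 -248.5] [538.5 809.6] 0.1 centroid 612.9 -230.5
brass lab 0 rect [ 582.7 -248.5] [513.7 772.3] 0.1 centroid 598.0 -248.5
intf lab 2 rect [420.1 172.4] [55.5 67.6] 12.0 centroid 420.3 172.5
micfoot lab 0 rect [589.  282.3] [551.6 725. ] 1.1 centroid 579.4 277.0
michead lab 1 rect [397.8 307.4] [28.5 46. ] 2.5 centroid 395.7 308.0
tape [[0.4347622  0.00342785 0.022     ]]
```

View pics/d.png

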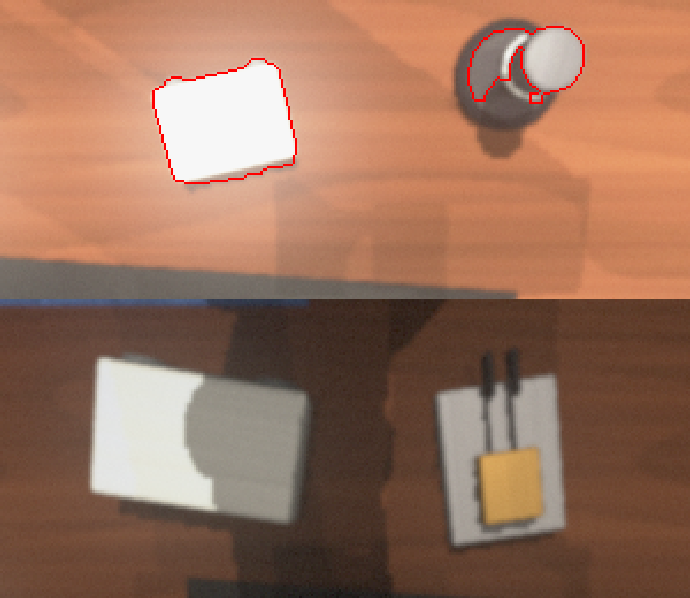

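```bash
python3 - <<'E'
from h import *
import pickle
D=pickle.load(open("v.pkl","rb"))
def rect(k,seed,z,maskf,name,ker=5):
    i,im=D[k]; out=im; hsv=cv2.cvtColor(im,cv2.COLOR_BGR2HSV).astype(int)
    m=maskf(hsv).astype(np.uint8); m=cv2.morphologyEx(m,cv2.MORPH_OPEN,cv2.getStructuringElement(cv2.MORPH_ELLIPSE,(ker,ker)))
    n,l,st,_=cv2.connectedComponentsWithStats(m); s=np.array(seed)*.8; lab=l[int(s[1]),int(s[0])]
    c=max(cv2.findContours((l==lab).astype(np.uint8),cv2.RETR_EXTERNAL,cv2.CHAIN_APPROX_NONE)[0],key=len)
    p=(cast(i,c[:,0],z)[:,:2]*1000).astype(np.float32)
    r=cv2.minAreaRect(p); V.append((k,c)); e=cv2.fitEllipse(p)
    mom=cv2.moments(p.reshape(-1,1,2))
    print(name,"lab",lab,hsv[int(s[1]),int(s[0])],"rect",np.round(r[0],1),np.round(r[1],1),round(r[2],1),"centroid",round(mom['m10']/mom['m00'],1),round(mom['m01']/mom['m00'],1),"circ",cv2.minEnclosingCircle(p),"ell",np.round(e[0],1),np.round(e[1],1))
V=[]
rect(1,(233,89),.04,lambda h:(h[...,1]<110)&(h[...,2]>105),"tuner",15)
rect(1,(374,100),.02,lambda h:((h[...,1]<110)&(h[...,2]>90))|((h[...,0]>14)&(h[...,0]<35)&(h[...,1]>110)&(h[...,2]>100)),"key",11)
rect(1,(410,112),.038,lambda h:(h[...,0]>14)&(h[...,0]<35)&(h[...,1]>110)&(h[...,2]>110),"brass")
rect(0,(247,116),.026,lambda h:(h[...,1]<60)&(h[...,2]>215),"intf",17)
rect(0,(385,95),.014,lambda h:(h[...,1]<120),"micfoot",9)
rect(0,(426,82),.102,lambda h:(h[...,1]<90)&(h[...,2]>110),"michead",15)
vis=[]
for k,c in V: cv2.drawContours(D[k][1],[c],-1,(0,0,255),1)
for d in (D[0][1][40:170,100:400],D[1][1][10:140,100:400]): vis.append(cv2.resize(d,(690,299),interpolation=cv2.INTER_NEAREST))
cv2.imwrite("pics/d2.png",np.vstack(vis))
E
```

```text
tuner lab 3 [ 23  29 151] rect [ 396.9 -329.6] [103.9  67.1] 80.4 centroid 397.0 -329.8 circ ((397.699951171875, -328.544677734375), 56.735206604003906) ell [ 397.  -330.1] [ 70.6 119.8]
key lab 3 [ 16  20 170] rect [ 404.8 -175.2] [78.2 61.8] 8.2 centroid 405.8 -175.0 circ ((405.41632080078125, -176.05484008789062), 47.11643981933594) ell [ 405.8 -175.1] [70.9 85.8]
brass lab 1 [ 18 147 196] rect [ 417.1 -174.4] [33.3 29.3] 8.6 centroid 417.3 -174.4 circ ((417.4319763183594, -174.34278869628906), 20.27672576904297) ell [ 417.2 -174.5] [32.4 37. ]
intf lab 1 [  0   0 247] rect [418.8 172.1] [49.2 67.6] 12.0 centroid 419.0 172.0 circ ((419.26861572265625, 172.10009765625), 37.522396087646484) ell [419.  171.9] [53.7 76.2]
micfoot lab 2 [  8  36 135] rect [392.3 321.1] [53.9 67.5] 43.9 centroid 394.5 321.7 circ ((394.26300048828125, 324.04681396484375), 34.71337890625) ell [394.5 321.7] [52.4 68. ]
michead lab 1 [ 18  18 208] rect [395.5 317.8] [25.1 24.8] 5.0 centroid 395.2 317.8 circ ((395.0155029296875, 317.5646667480469), 13.216126441955566) ell [395.2 317.8] [24.5 25.5]
```

View pics/d2.png

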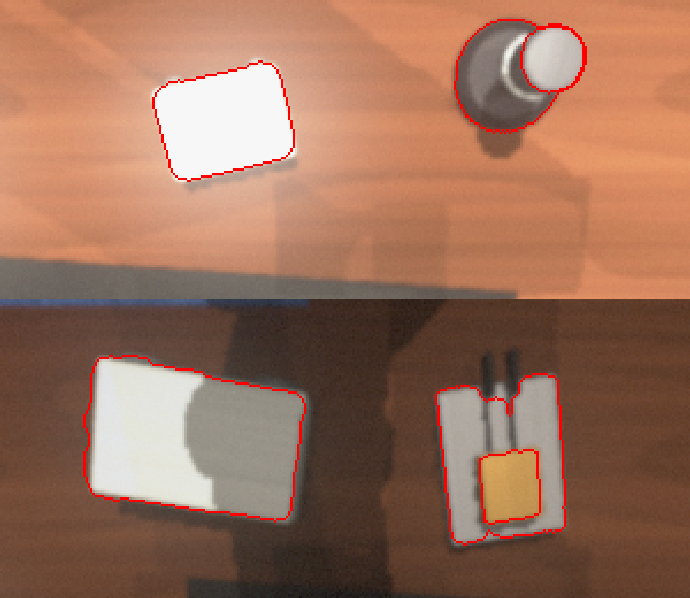

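The measurements match the given sizes: tuner (397.5,-329), interface (419,172), key (405,-175), mic (395,318), in mm. The mat fit is symmetric to about 0.5 mm. I'll move the tuner first.

```bash
cat >> h.py <<'E'
mat=np.load("mat.npy")
def onmat(x,y):
    c,s=np.cos(mat[2]),np.sin(mat[2]); return mat[:2]+np.array([[c,-s],[s,c]])@[x,y]
def move(src,ys,zg,dst,yd,zd,N,lift=.2):
    """grasp at TCP height zg above the underside on the desk, set down with underside at zd"""
    manip.reach([*src,.16],q(ys)); manip.servo_line([*src,zg],max_speed=.12)
    effector.grab(N); w=telemetry.read_opening(); manip.sleep(.2)
    print("grip width",round(w,4),"force",telemetry.read_grasp_force())
    manip.servo_line([*src,lift],max_speed=.15); print("lifted",round(telemetry.read_opening(),4),telemetry.read_wrist_force().round(2))
    manip.reach([*dst,lift+.03],q(yd)); manip.servo_line([*dst,zd+zg+.012],max_speed=.15); manip.sleep(.2)
    hit=manip.servo_line([*dst,zd+zg-.003],max_speed=.02,force_limit=3)
    print("contact",hit,"z err mm",((telemetry.read_eef_pos()-[*dst,zd+zg])*1e3).round(1),telemetry.read_wrist_force().round(1))
    effector.let_go(); manip.sleep(.2)
    manip.servo_line([*dst,zd+zg+.12],max_speed=.15); print("t",telemetry.read_t())
E
python3 - <<'E'
from h import *
H=np.pi/2; m=mat[2]
for n,P,y in [("tuner",(.3975,-.329,.006),-.168+H),("tp",(*onmat(0,-.24),.06),m+H),("i",(.419,.172,.004),.21),("ip",(*onmat(0,-.24),.1),m),("k",(.405,-.1752,.003),.143),("kp",(*onmat(0,0),.006),m),("mic",(.395,.3177,.064),0),("mp",(*onmat(0,-.088),.067),0)]:
    for d in (0,np.pi): s=solve_ik(P,q(y+d)); print(n,d,np.round(P,3),None if s is None else s.round(2))
move((.3975,-.329),-.168+H,.006,onmat(0,-.24),m+H,.053,25)
E
```

```text
tuner 0 [ 0.398 -0.329  0.006] [ 1.03  0.61 -0.58  2.05  0.56  0.64 -0.09]
tuner 3.141592653589793 [ 0.398 -0.329  0.006] [ 1.45  0.93 -1.2   2.03  1.07  1.02  2.66]
tp 0 [ 0.577 -0.253  0.06 ] [ 0.76  0.67 -0.63  1.76  0.5   0.87 -0.16]
tp 3.141592653589793 [ 0.577 -0.253  0.06 ] [ 1.11  0.99 -1.26  1.73  1.01  1.22  2.64]
i 0 [0.419 0.172 0.004] [-0.15  0.52 -0.45  2.2   0.46  0.51 -2.31]
i 3.141592653589793 [0.419 0.172 0.004] [ 0.2   0.65 -0.89  2.18  0.83  0.69  0.5 ]
ip 0 [ 0.577 -0.253  0.1  ] [-0.27  0.7   0.85  1.81 -0.64  0.93 -0.77]
ip 3.141592653589793 [ 0.577 -0.253  0.1  ] [ 0.99  0.76 -0.99  1.72  0.71  1.07  1.26]
k 0 [ 0.405 -0.175  0.003] [ 0.57  0.49 -0.37  2.23  0.38  0.47 -1.52]
k 3.141592653589793 [ 0.405 -0.175  0.003] [ 1.03  0.66 -0.93  2.21  0.87  0.7   1.19]
kp 0 [ 0.594 -0.014  0.006] [-0.78  0.96  1.05  1.94 -1.07  0.94 -0.81]
kp 3.141592653589793 [ 0.594 -0.014  0.006] [ 0.55  0.81 -0.88  1.85  0.81  0.88  0.77]
mic 0 [0.395 0.318 0.064] [-0.51  0.45 -0.35  2.06  0.24  0.67 -2.6 ]
mic 3.141592653589793 [0.395 0.318 0.064] [-0.01  0.66 -1.03  2.03  0.74  0.88  0.12]
mp 0 [ 0.588 -0.102  0.067] [-0.64  0.83  1.05  1.92 -0.9   0.96 -0.72]
mp 3.141592653589793 [ 0.588 -0.102  0.067] [ 0.76  0.75 -0.97  1.82  0.75  0.98  1.03]
grip width 0.0619 force 24.956082701683044
lifted 0.0619 [ 0.05 -0.58 -3.33]
contact True z err mm [-0.1  0.   0.2] [-0.7 -0.4  3.1]
t 19.025
```

```bash
python3 - <<'E'
from h import *
import pickle
P=onmat(-.0,-.24)-[0,0]
manip.reach([P[0]+.09,P[1],.25],q(np.pi)); manip.sleep(.3)
i=viewer.camera_info("wrist"); im=viewer.read_camera("wrist"); pickle.dump((i,im),open("t.pkl","wb"))
# expected outlines: tuner top & transceiver top
for sx,sy,z in ((.031,.05,.093),(.065,.08,.053)):
    c=np.array([[*onmat(a*sx,-.24+b*sy),z] for a,b in((1,1),(1,-1),(-1,-1),(-1,1))])
    cv2.polylines(im,[np.int32(proj(i,c)*8)],True,(0,0,255),1,cv2.LINE_AA,3)
cv2.imwrite("pics/t1.png",cv2.resize(im,(800,600),interpolation=cv2.INTER_CUBIC))
E
```

```text
(no output)
```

View pics/t1.png

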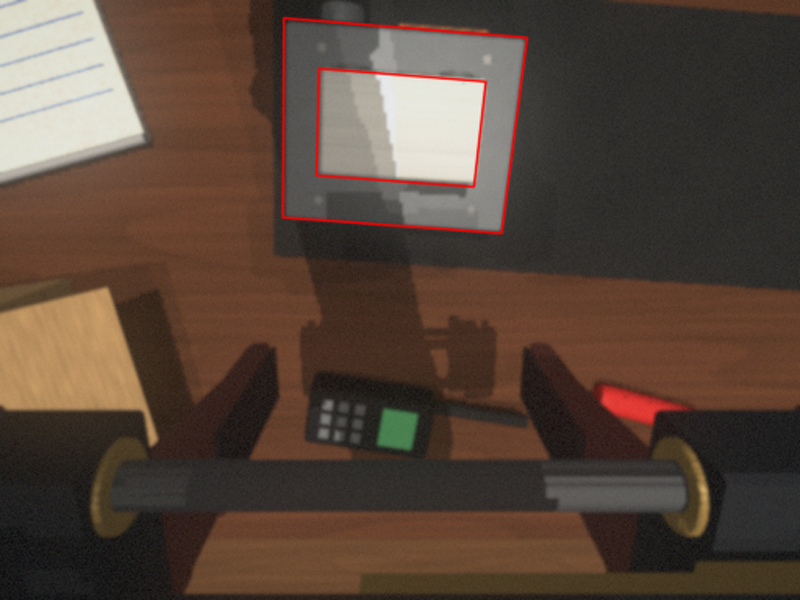

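The expected outlines lie on the transceiver top (285–525, 18–232) and the tuner top (318–486, 68–186), so the tuner is centred and square. Next, the interface and the key.

```bash
python3 - <<'E'
from h import *
p=np.pi; m=mat[2]
move((.419,.172),.21+p,.004,onmat(0,-.24),m+p,.093,15)
move((.405,-.1752),.143+p,.003,onmat(0,0),m+p,.003,35)
# look from behind, as for the tuner
import pickle
P=onmat(.09,-.14); manip.reach([*P,.25],q(p)); manip.sleep(.3)
i=viewer.camera_info("wrist"); im=viewer.read_camera("wrist"); pickle.dump((i,im.copy()),open("t2.pkl","wb"))
for sx,sy,z,y in ((.031,.05,.093,-.24),(.023,.032,.119,-.24),(.038,.03,.023,0)):
    c=np.array([[*onmat(a*sx,y+b*sy),z] for a,b in((1,1),(1,-1),(-1,-1),(-1,1))])
    cv2.polylines(im,[np.int32(proj(i,c)*8)],True,(0,0,255),1,cv2.LINE_AA,3)
cv2.imwrite("pics/t2.png",cv2.resize(im,(800,600),interpolation=cv2.INTER_CUBIC)); print(telemetry.read_t())
E
```

```text
grip width 0.0635 force 15.001061260700226
lifted 0.0642 [ 0.05 -0.09 -0.36]
contact True z err mm [-0.1 -0.   0. ] [-0.2 -1.4  4.2]
t 31.275
grip width 0.0599 force 34.99392628669739
lifted 0.0598 [-0.48 -0.94 -5.1 ]
contact True z err mm [-0.2 -0.   0.1] [ 0.5 -0.7  5.1]
t 40.8833
42.075
```

View pics/t2.png

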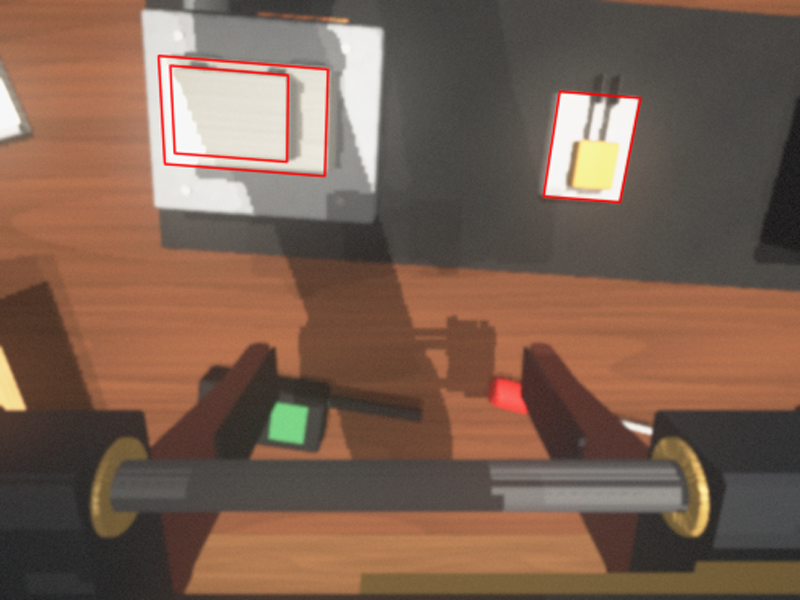

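The interface top (172–288, 66–161) sits on its expected outline, and so does the key base (544–640, 92–202), with its paddles up towards the robot. The mic is next.

```bash
python3 - <<'E'
from h import *
p=np.pi; m=mat[2]
D=onmat(0,-.088)
move((.395,.3177),p,.064,D,p+m,.003,15)
P=onmat(.09,-.14); manip.reach([*P,.27],q(p)); manip.sleep(.3)
i=viewer.camera_info("wrist"); im=viewer.read_camera("wrist")
a=np.linspace(0,2*p,40)
for r,z in ((.028,.017),(.013,.105)):
    cv2.polylines(im,[np.int32(proj(i,np.c_[D[0]+r*np.cos(a),D[1]+r*np.sin(a),0*a+z])*8)],True,(0,0,255),1,cv2.LINE_AA,3)
cv2.imwrite("pics/t3.png",cv2.resize(im,(800,600),interpolation=cv2.INTER_CUBIC)); print(telemetry.read_t())
cv2.imwrite("pics/s3.png",viewer.read_camera("scene"))
E
```

```text
grip width 0.0254 force 14.989045858383179
lifted 0.0263 [-1.29  1.1  -2.98]
contact True z err mm [-0.2  0.2 -0.2] [0.2 0.2 4.3]
t 53.1333
54.075
```

View pics/t3.png

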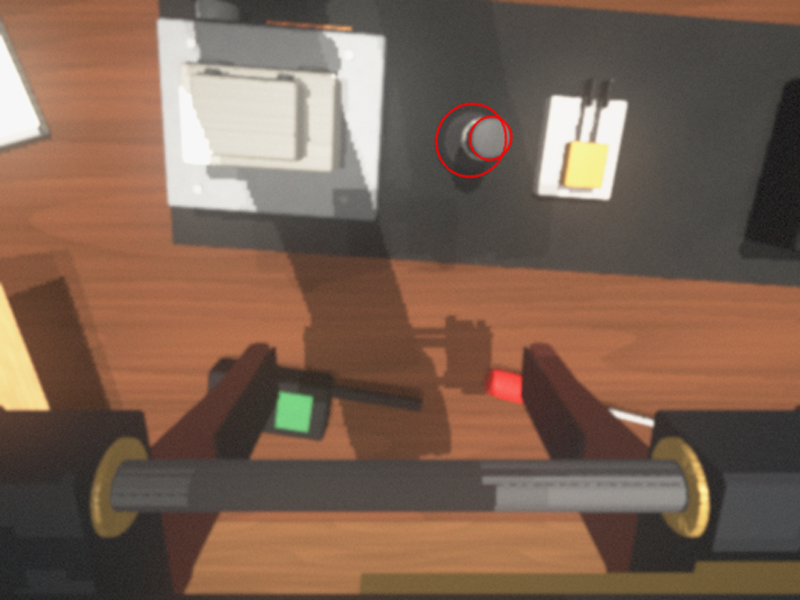

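View pics/s3.png

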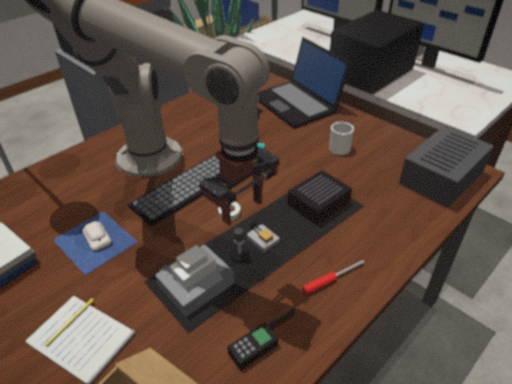

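The mic's foot (470,140) and head (488,137) match their expected circles, upright beside the key. The mug and the tape are where they started. Handing in.

```bash
python3 -c "
from rig import manip
print(manip.hand_in())"
```

```text
the job is handed in; nothing more can be done
None
```

I handed the job in at about 54 s: the tuner and interface are stacked on the transceiver, the key stands midway with its paddles towards the robot, and the mic is to its right with a 3 cm gap. The last pictures show everything upright and in place, with the mug and tape undisturbed; no verdict has come back.

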